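# Roll a bearing sleeve up the sloping inspection rest

## Task

Push the steel bearing sleeve that lies against the white lugs at the low end of the sloping rest up the slope with the fingertips or the outside of the fingers, until it drops into the green groove against the orange stop, and leave it lying there. Go slowly and stay behind it so that it never runs back down the slope; do not take it between the fingers or lift it off the slope. Leave the jar, the brass ring and the screwdriver where they are.

Things in the scene. Friction and masses are not known exactly. Their poses are not given: they have to be found in the camera images.
- deck: Fixed sloping black deck of the rest, 8 degree slope. Origin on its surface at mid-width, 50 mm above the bench; x uphill along the slope, y across, z square to the surface. Flat, 81 mm wide, from x = -140 mm (open low end, 30 mm above the bench) up to the orange stop. Aluminium side rails (inner faces y = +-40.5 mm, 8 mm thick) stand 11 mm above it. Below the groove the sleeve rolls back if let go.
- lugs (a point): Mid-width point level with the tops of the two white corner lugs, on their uphill faces: at x = -91.7 mm, 9 mm above the deck surface. Each lug is 12 mm by 12 mm and 9 mm high and stands against a rail, leaving the middle 57 mm of the deck free for fingers. The sleeve leans back on both lugs at the start. The deck is slippery: a push of 0.5 to 6 N takes the sleeve up the slope.
- seat_groove (a point): Middle of the green seat groove, level with the deck surface: at x = +85 mm in the deck's frame. It is 19.4 mm wide across the whole deck; green marks on the rails stand beside it. The sleeve drops 2.5 mm into it, resting on its two edges, and stays there by itself, its axis 17.5 mm above the deck surface (20 mm on the plain deck), 0.5 mm short of the stop.
- stop (a point): Top centre of the downhill face of the fixed orange stop, at x = +105.5 mm, 26 mm above the deck surface; the stop is 18 mm thick and as wide as the deck.
- sleeve: Loose steel bearing sleeve, a smooth cylinder 40 mm in diameter and 76 mm long with a brass-coloured band near each end and dark bores, 0.1 to 0.25 kg. Origin at its centre, its y axis is the cylinder axis (x and z turn as it rolls). It starts lying across the deck against the white lugs, its centre at x = -75 mm, between the rails with 2.5 mm play at each end.
- jar: Bystander: amber glass jar with black lid, 44 mm in diameter, 50 mm high, standing on the bench beside the rest. Origin at the centre of its underside.
- spare: Bystander: brass ring standing on end on the bench, 36 mm outside diameter, 35 mm high. Origin at the centre of its underside.
- driver: Bystander: screwdriver 150 mm long lying on the bench beside the rest, about 30 mm high at most; its x axis runs along it, handle to -x. Origin near mid-length on its underside.
There are look-alikes about, which are no part of the job. There is more than one size of the sleeve; the one meant has the size given above.

How it is judged:
On the way:
1. the sleeve is on its way up, on the plain deck short of the green groove (x of sleeve in the frame of deck between -0.02 and 0.06 m and z of sleeve in the frame of deck between 0.016 and 0.024 m), for 0.1 s.
At the end, for the whole second after the job is handed in: Sleeve at rest in the green groove: centre within 4 mm of the groove along the slope, 17.5 mm (within 3) above the deck surface, within 6 mm of mid-width, axis across the slope within 0.12 rad; jar, brass ring and screwdriver within 20 mm of their starts (x of sleeve in the frame of deck between 0.081 and 0.089 m and y of sleeve in the frame of deck between -0.006 and 0.006 m and z of sleeve in the frame of deck between 0.0145 and 0.0205 m and angle between the y axis of sleeve and the y axis of deck, either way round below 0.12 rad and linear speed of sleeve below 0.01 m/s and distance of each of jar, spare, driver from where it was at the start of the episode below 0.02 m); the robot touches nothing.
It fails at once if the sleeve is lifted off the slope (centre more than 28 mm above the deck surface, 8 mm over its rolling height) (z of sleeve in the frame of deck above 0.028 m).
It fails at once if the sleeve runs back or is shoved on the slope (faster than 0.2 m/s) (linear speed of sleeve above 0.2 m/s and x of sleeve in the frame of deck below 0.07 m).
It fails at once if the sleeve goes back over the lugs or leaves the slope (x of sleeve in the frame of deck below -0.095 m or y of sleeve in the frame of deck above 0.02 m or y of sleeve in the frame of deck below -0.02 m).
It fails at once if the sleeve is taken between the fingers (grasp point within 20 mm of its centre) (distance between the grasp point and sleeve below 0.02 m).
It fails at once if a bystander is moved more than 20 mm or knocked over (distance of any of jar, spare, driver from where it was at the start of the episode above 0.02 m or angle between any of jar, spare's own z axis and vertical above 0.5 rad).
It also fails if it takes over 45 s, if anything falls off the work surface, if the arm or the gripper's body presses on something with over 40 N, if the wrist force passes 120 N, or if a joint passes its speed limit or range.

## Robot

A 6-joint arm with a two-finger parallel gripper is mounted at the origin on the work surface. World frame = base frame: x ahead of the robot, y to its left, z up, the work surface at z = 0. Lengths are in m, angles in rad, forces in N, time in s.
With the tool pointing down it reaches from about 0.3 to 0.775 m from the base axis. Payload 14.6 kg.
Tool frame: the origin (TCP) lies on the centre line of the jaws, within the pads' length; the fingertips stand 11 mm ahead of it and the grasp point (between the pads) lies 8 mm behind it (arm.tip_extent is the distance from the TCP to the fingertips, in m); z points along the fingers, x is the direction in which the jaws open and shut, and the axes are right-handed (so a half turn about z gives the same grasp; the last joint's range is limited). The gripper opens to 94 mm and grips with 3 to 60 N. Pads are 16 mm wide; open, the fingers measure 119 mm over their backs; the gripper's body (75 mm by 177 mm) begins 78 mm behind the grasp point.
Start: joints at [-1.211, 0.3, 1.521, -0, 1.321, -0.067], TCP at [0.228, -0.501, 0.216] pointing down, gripper open.
Joint ranges: [-3.03, 3.03], [-0.79, 2.21], [0.23, 2.52], [-1.04, 4.18], [0, 3.07], [-2.55, 2.55]. Speed limits (rad/s): [2.22, 2.22, 2.57, 3.14, 3.14, 3.14].

## Interface

Orientations are given as a unit quaternion [w, x, y, z].
In Python, from station import arm gives the robot as it stands.
- The arm moves only by the tool step_arm, never from a script. Its argument "targets" is a list of rows, each an object with "grip": the finger opening in cm, from 0 to 9.4; "linear": the shift along the tool's x, y, z in cm, a list of three; "yaw": the turn about the tool's z in degrees. In form: [{"grip": grip, "linear": [dx, dy, dz], "yaw": yaw}, ...]. A call has 1 to 8 rows; each row shifts and turns the pose as measured when the row begins, along the tool's axes as they then stand; what a row does not reach is not made up. A row lasts 1/12 s, in which the tool goes at most 41.7 mm and 7.16 degrees, less where a joint would pass 70% of its speed; a pose out of reach is approached as far as the arm can. A call with a gripper value outside its range is refused whole. The fingers move at their own pace and stop on an object; "grip_force" is the grip in N (left out, the last holds). Time passes only in rows, so rows that do not move let the fingers close. It gives the time, the measured TCP pose, the force and the opening at its end, in the units of the state.
- arm.get_state(): the state, without advancing time (a new reading comes with each control period).
- arm.read_camera(name): name is "scene" or "top"; returns the picture (480x640x3 uint8, red, green, blue); there is no depth.
- arm.camera_params(name): a dict with "fx", "fy", "cx", "cy" (pixels), "rvec" (rotation vector, rad) and "tvec" (3), from world to camera coordinates, as OpenCV has them. Camera axes: x right, y down, z forward; pixel columns grow to the right and rows downward; lengths in m; the calibration is good to about 2 mm. A picture is of the moment at which its call begins. camera_params takes no time and is no camera call.
- arm.close_job(): hands the job in, once; it reports no verdict.
The state is a dict: "clock": time; "q": joint angles; "dq": joint speeds; "joint_torque": joint torques, N m; "ee_pos": TCP position; "ee_rot": TCP orientation; "wrist_force": force on the tool from outside, world axes, zero at the start; "moment": the same for the moment, N m; "width": finger opening in m.
Only numpy, scipy, OpenCV 4.12 (cv2) and the standard library are available. Lean on these libraries where they do the work, as an engineer would, in place of code of your own. Each camera call takes 0.05 s, during which the arm holds its last target.

## Working session

There is one attempt and no reset: what is moved stays moved. The work goes in short steps, Python scripts to look and compute and a tool call to move; the robot and the scene stay as the last step left them, time stands still between calls to the robot, and variables do not carry over. Pictures are saved under pics/ and viewed, and the job is handed in when it is done.

Besides the shell and the picture viewer there is one more tool, called after "Emit:" in YAML: its name, and indented under it one key for each argument. step_arm: Moves the arm, as the interface text tells. Its arguments: {"type":"object","properties":{"targets":{"type":"array"},"grip_force":{"type":"number"}},"required":["targets"]}

```bash
mkdir -p pics
python3 - <<'E'
from station import arm
import cv2
for n in("scene","top"):
    cv2.imwrite(f"pics/{n}0.png",arm.read_camera(n)[:,:,::-1]); print(n,arm.camera_params(n))
print(arm.get_state(),arm.tip_extent)
E
```

```text
scene {'fx': 513.534294942283, 'fy': 513.534294942283, 'cx': 321.514044133836, 'cy': 239.37725667838546, 'rvec': array([ 1.48619205,  2.00314773, -0.92871096]), 'tvec': array([ 0.17951672, -0.33866905,  1.33026825])}
top {'fx': 531.5653107986066, 'fy': 531.5653107986066, 'cx': 319.05941142499927, 'cy': 233.88444312014116, 'rvec': array([ 2.0629728 , -2.14907922,  0.23697403]), 'tvec': array([0.0555507 , 0.62752691, 0.85296013])}
{'clock': 0.1, 'q': array([-1.21059619e+00,  3.00398692e-01,  1.52149630e+00,  3.61879397e-05,
        1.32068430e+00, -6.66044279e-02]), 'dq': array([ 0.00044978, -0.00115013, -0.00179191, -0.00050333, -0.00041233,
        0.0004593 ]), 'joint_torque': array([ 1.48039460e-03, -5.32645190e+01, -3.53281224e+01,  7.09560653e-02,
        2.34573882e-02, -6.72238798e-05]), 'ee_pos': array([ 0.22760928, -0.50046211,  0.2159619 ]), 'ee_rot': array([-3.08127725e-04,  8.40819726e-01, -5.41315014e-01, -3.85652126e-04]), 'wrist_force': array([-0.24645496,  0.63818681,  0.33865315]), 'moment': array([ 0.00247832,  0.0528767 , -0.01233469]), 'width': 0.09410233553828577} 0.011
```

View pics/scene0.png

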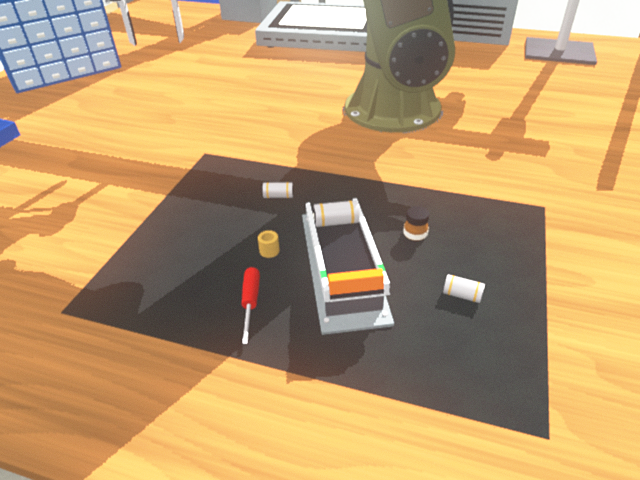

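View pics/top0.png

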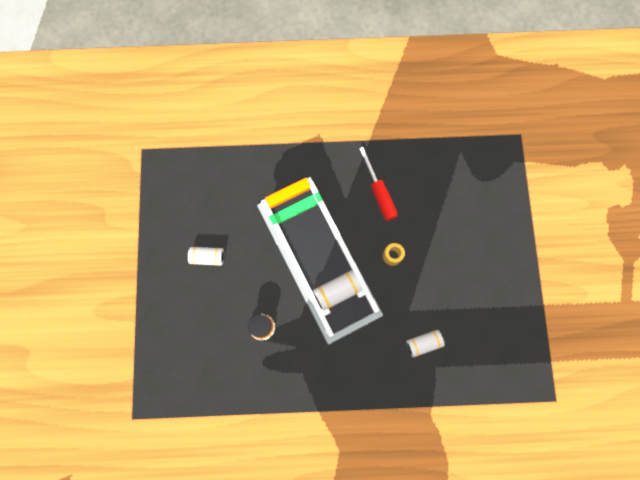

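The top view shows three white cylinders: (337,290) on the rest against the lugs, (206,256) and (426,343) on the bench. The one on the rest fits the description, because it lies across the deck at the low end and is the largest. I'll confirm this in enlarged crops and pick feature pixels.

Run:
```python
import cv2
a=cv2.imread("pics/top0.png")[165:355,240:400]; cv2.imwrite("pics/topc.png",cv2.resize(a,None,fx=3.1,fy=3.1,interpolation=cv2.INTER_CUBIC))
a=cv2.imread("pics/scene0.png")[190:340,290:430]; cv2.imwrite("pics/scenec.png",cv2.resize(a,None,fx=4,fy=4,interpolation=cv2.INTER_CUBIC))
```

```text
(no output)
```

View pics/topc.png

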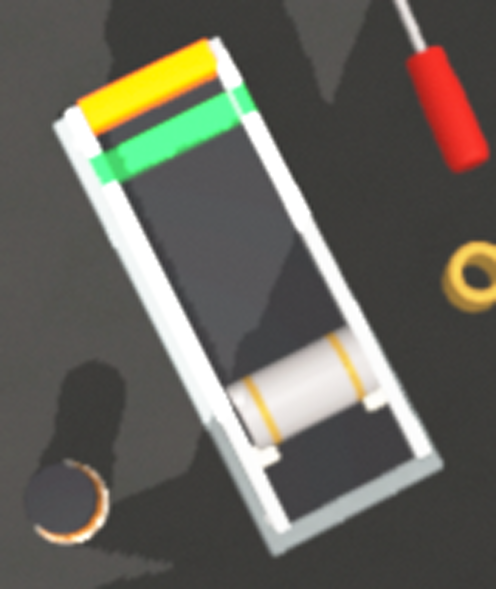

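View pics/scenec.png

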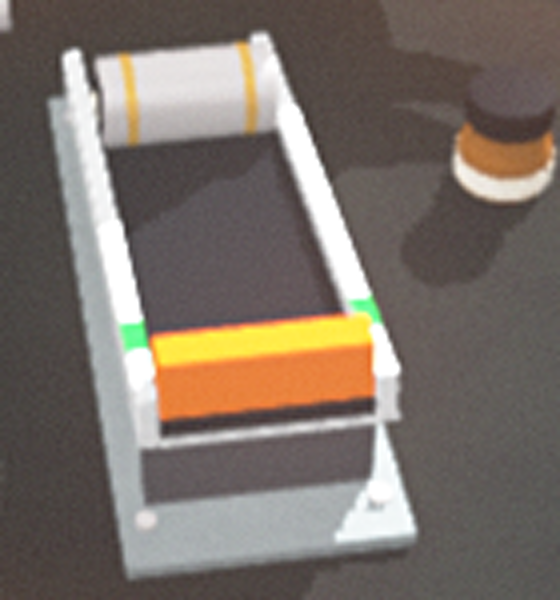

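Both crops confirm it: the sleeve on the rest has two bands, nearly fills the rail gap, and leans on the white lugs. Next I fit the deck pose from the stop corners, the green marks and the rails.

```bash
cat > h.py <<'E'
import numpy as np, cv2
from station import arm
from scipy.spatial.transform import Rotation as R
from scipy.optimize import least_squares
def deckR(yaw): return (R.from_euler('z',yaw)*R.from_euler('y',-8,degrees=True)).as_matrix()
def proj(n,P):
    c=arm.camera_params(n); K=np.array([[c['fx'],0,c['cx']],[0,c['fy'],c['cy']],[0,0,1]])
    return cv2.projectPoints(np.asarray(P,float).reshape(-1,1,3),c['rvec'],c['tvec'],K,None)[0][:,0]
def d2w(p,P): return np.array([p[0],p[1],.05])+np.asarray(P)@deckR(p[2]).T
E
python3 - <<'E'
from h import *
T=[((123.5,40.5,26),(78,104)),((123.5,-40.5,26),(208,40)),((75.3,48.5,11),(103,184)),((94.7,48.5,11),(90,160)),((94.7,-48.5,11),(243,86)),((75.3,-48.5,11),(256,109))]
S=[((123.5,-40.5,26),(155,365)),((123.5,40.5,26),(373,346)),((105.5,-40.5,26),(152,338)),((105.5,40.5,26),(370,317))]
L=np.array([t[0] for t in T])/1e3; pt=np.array([t[1] for t in T])/3.1+[240,165]
Ls=np.array([t[0] for t in S])/1e3; ps=np.array([t[1] for t in S])/4+[290,190]
f=lambda p:np.r_[(proj("top",d2w(p,L))-pt).ravel(),(proj("scene",d2w(p,Ls))-ps).ravel()]
best=min((least_squares(f,[.45,0,y]) for y in np.arange(-3,3,.7)),key=lambda r:r.cost)
p=best.x; print(p,np.degrees(p[2]));print(best.fun.reshape(-1,2).round(1))
np.save("deck.npy",p)
for q in [(-.075,0,.02),(-.14,0,0),(.085,0,.0175)]: print(q,d2w(p,[q]))
for n,m in(("top","topo"),("scene","sceneo")):
    I=cv2.imread(f"pics/{n}0.png"); 
    I=cv2.resize(I,None,fx=4,fy=4)
    for seg in [((-.14,40.5),(.14,40.5))]: pass
    def pl(a,c):
        q=(proj(n,d2w(p,np.array(a)/1e3))*4+1.5).astype(int); cv2.polylines(I,[q.reshape(-1,1,2)],False,c,1)
    for s in(1,-1):
        pl([(-140,40.5*s,11),(105,40.5*s,11)],(0,0,255)); pl([(-140,48.5*s,11),(105,48.5*s,11)],(255,0,255))
        pl([(75.3,40.5*s,0),(94.7,40.5*s,0)],(255,0,0))
        pl([(-91.7,40.5*s,9),(-91.7,28.5*s,9),(-103.7,28.5*s,9)],(255,0,0))
        pl([(-75+20*np.cos(t),38*s,20+20*np.sin(t)) for t in np.linspace(0,6.3,40)],(0,160,0))
    c=(proj(n,d2w(p,[[0,0,0]]))[0]*4).astype(int)
    cv2.imwrite(f"pics/{m}.png",I[max(0,c[1]-400):c[1]+400,c[0]-350:c[0]+350][::1,::1][:800])
    a=cv2.imread(f"pics/{m}.png"); cv2.imwrite(f"pics/{m}.png",cv2.resize(a,(525,600)))
E
```

```text
[ 0.60129708  0.03638324 -5.84821686] -335.0781439685282
[[-1.9 -1. ]
 [-1.8 -1. ]
 [-1.3  1.2]
 [-2.1 -1. ]
 [-1.9 -1.6]
 [-1.1  0.7]
 [-1.5 -0.8]
 [-0.7 -2.1]
 [-2.4 -1.4]
 [-2.7 -2. ]]
(-0.075, 0, 0.02) [[0.53141848 0.00391427 0.05936738]]
(-0.14, 0, 0) [[ 0.47556901 -0.02203609  0.03051577]]
(0.085, 0, 0.0175) [[0.67542324 0.07082583 0.0791594 ]]
```

View pics/topo.png

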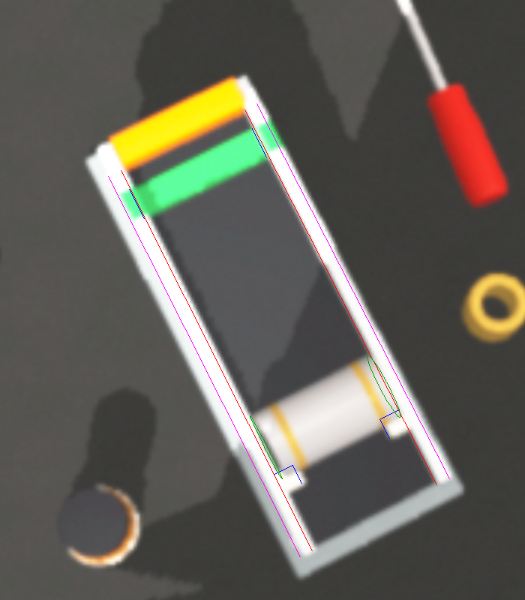

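View pics/sceneo.png

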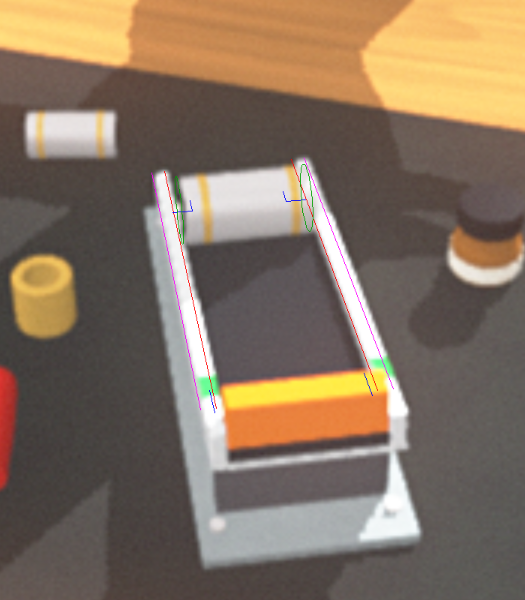

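The deck is at about (0.601, 0.036) with uphill at 24.9°. The residuals are roughly constant in each camera, around 1.8 px, which looks like calibration bias. I plan to push with the sides of both vertical fingers, jaws spread across the deck. The tool x axis is already aligned with that to within about 0.5°.

```bash
cat >> h.py <<'E'
def goal(s,up=0.,gap=0.,zc=.020):
    """TCP for fingers' uphill face 'gap' behind a sleeve whose centre is at deck x=s"""
    p=np.load("deck.npy"); c=d2w(p,[[s,0,zc]])[0]; u=np.array([np.cos(p[2]),np.sin(p[2]),0])
    return c-u*(.028+gap)+[0,0,.003+up]
def delta(g):
    st=arm.get_state(); q=st['ee_rot']; Rm=R.from_quat(q[[1,2,3,0]]).as_matrix(); p=np.load("deck.npy")
    a=Rm.T@[-np.sin(p[2]),np.cos(p[2]),0]
    yaw=np.degrees(np.arctan2(a[1],a[0])); yaw=(yaw+90)%180-90
    print("t",st['clock'],"tcp",st['ee_pos'].round(4),"F",st['wrist_force'].round(1),"w",round(st['width'],4))
    print("delta cm",(Rm.T@(g-st['ee_pos'])*100).round(2),"yaw",yaw.round(2))
E
python3 -c "
from h import *
delta(goal(-.075,up=.07,gap=.012))"
```

```text
t 0.1 tcp [ 0.2276 -0.5005  0.216 ] F [-0.2  0.6  0.3] w 0.0941
delta cm [-33.3  -44.53   8.4 ] yaw -0.47
```

Emit:
step_arm:
  targets:
    - {"grip": 3,"linear": [-2,-2.7,0],"yaw": -0.47}
    - {"grip": 3,"linear": [-2.3,-3.1,0],"yaw": 0}
    - {"grip": 3,"linear": [-2.3,-3.1,0],"yaw": 0}
    - {"grip": 3,"linear": [-2.3,-3.1,0],"yaw": 0}
    - {"grip": 3,"linear": [-2.3,-3.1,0],"yaw": 0}
    - {"grip": 3,"linear": [-2.3,-3.1,0],"yaw": 0}
    - {"grip": 3,"linear": [-2.3,-3.1,0],"yaw": 0}
    - {"grip": 3,"linear": [-2.3,-3.1,0],"yaw": 0}

```text
clock: 0.77
ee_pos: [0.3738, -0.2265, 0.213]
ee_rot: [-0.001, 0.84, -0.542, -0.003]
wrist_force: [-0.1, 0.7, 0.3]
width: 0.0437
```

```bash
python3 -c "
from h import *
delta(goal(-.075,up=.07,gap=.012))"
```

```text
t 0.7667 tcp [ 0.3738 -0.2265  0.213 ] F [-0.1  0.7  0.3] w 0.0437
delta cm [-14.4  -19.87   8.13] yaw -0.56
```

Emit:
step_arm:
  targets:
    - {"grip": 3,"linear": [-2.3,-3.1,0.5],"yaw": -0.3}
    - {"grip": 3,"linear": [-2.3,-3.1,1],"yaw": 0}
    - {"grip": 3,"linear": [-2.3,-3.1,1],"yaw": 0}
    - {"grip": 3,"linear": [-2.3,-3.1,1],"yaw": 0}
    - {"grip": 3,"linear": [-2.3,-3.1,1],"yaw": 0}
    - {"grip": 3,"linear": [-1.2,-1.8,1],"yaw": 0}
    - {"grip": 3,"linear": [-0.6,-0.8,1],"yaw": 0}
    - {"grip": 3,"linear": [0,0,0],"yaw": 0}

```text
clock: 1.43
ee_pos: [0.487, -0.0129, 0.1456]
ee_rot: [-0.001, 0.844, -0.537, -0.002]
wrist_force: [0.3, -0.6, -0.7]
width: 0.0301
```

```bash
python3 -c "
from h import *
delta(goal(-.075,up=.07,gap=.012))"
```

```text
t 1.4333 tcp [ 0.487  -0.0129  0.1456] F [ 0.3 -0.6 -0.7] w 0.0301
delta cm [ 0.36 -0.74  1.32] yaw 0.12
```

Emit:
step_arm:
  targets:
    - {"grip": 3,"linear": [0.36,-0.7,0.5],"yaw": 0.1}
    - {"grip": 3,"linear": [0,0,1],"yaw": 0}
    - {"grip": 3,"linear": [0,0,1],"yaw": 0}
    - {"grip": 3,"linear": [0,0,1],"yaw": 0}
    - {"grip": 3,"linear": [0,0,1],"yaw": 0}
    - {"grip": 3,"linear": [0,0,0],"yaw": 0}

```text
clock: 1.93
ee_pos: [0.4929, -0.0151, 0.0972]
ee_rot: [-0.0, 0.843, -0.538, -0.003]
wrist_force: [-0.3, -0.6, -0.1]
width: 0.0296
```

Run:
```python
from h import *
delta(goal(-.075,up=.03,gap=.012))
st=arm.get_state();Rm=R.from_quat(st['ee_rot'][[1,2,3,0]]).as_matrix()
pts=[(x,y,.011) for x in(-.0275,-.015,.015,.0275) for y in(-.008,.008)]
W=st['ee_pos']+np.array(pts)@Rm.T
for n,(x,y) in(("top",(270,230)),("scene",(280,130))):
    I=arm.read_camera(n)[:,:,::-1].copy(); c=cv2.resize(I[y:y+130,x:x+130],None,fx=4.5,fy=4.5,interpolation=cv2.INTER_CUBIC)
    for q in proj(n,W): cv2.circle(c,tuple(((q-[x,y])*4.5+2).astype(int).tolist()),2,(255,0,255),-1)
    cv2.imwrite(f"pics/{n}1.png",c)
```

```text
t 1.9333 tcp [ 0.4929 -0.0151  0.0972] F [-0.3 -0.6 -0.1] w 0.0296
delta cm [-0.1  -0.29  0.48] yaw -0.02
```

View pics/top1.png

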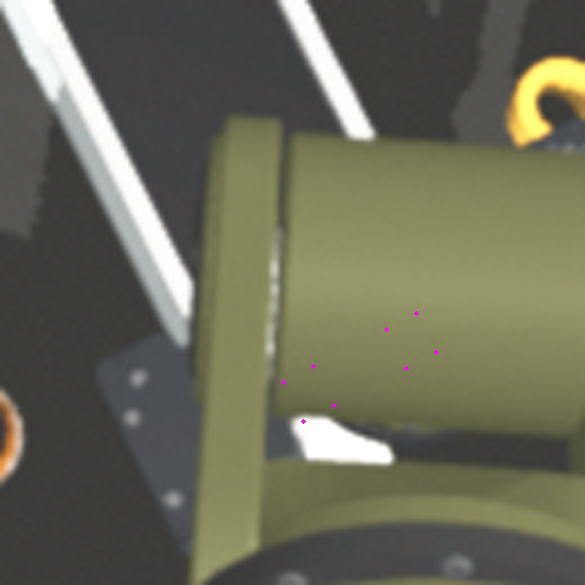

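View pics/scene1.png

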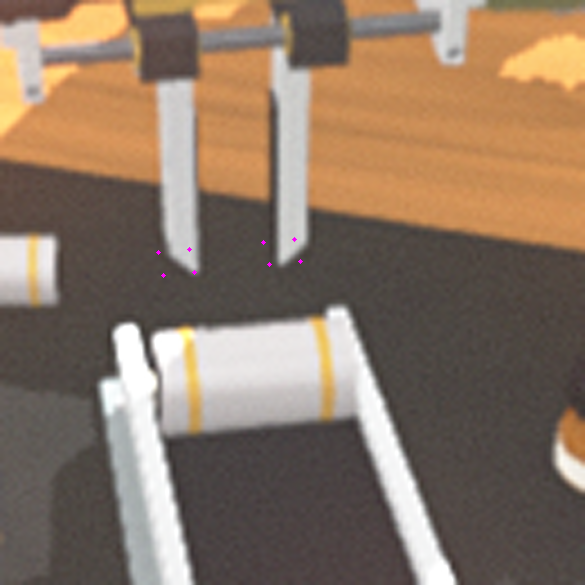

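In the scene view the fingers are at (198,272) and (278,265) in the crop, above and behind the sleeve and centred on the deck. The projected tips sit about 1.5 px to the left, the same bias as in the deck fit, so lateral agreement is good. The arm hides the rest in the top view. I'll go down behind the sleeve.

Emit:
step_arm:
  targets:
    - {"grip": 3,"linear": [-0.1,0,1],"yaw": 0}
    - {"grip": 3,"linear": [0,0,1],"yaw": 0}
    - {"grip": 3,"linear": [0,0,1],"yaw": 0}
    - {"grip": 3,"linear": [0,0,0.5],"yaw": 0}
    - {"grip": 3,"linear": [0,0,0],"yaw": 0}

```text
clock: 2.45
ee_pos: [0.4937, -0.0141, 0.0615]
ee_rot: [-0.001, 0.843, -0.538, -0.001]
wrist_force: [-0.5, -0.2, -0.5]
width: 0.0301
```

```bash
cat > look.py <<'E'
import sys
from h import *
s=float(sys.argv[1]); delta(goal(s))
I=arm.read_camera("scene")[:,:,::-1].copy(); p=np.load("deck.npy")
c=cv2.resize(I[170:320,280:430],None,fx=4,fy=4,interpolation=cv2.INTER_CUBIC)
cv2.imwrite(f"pics/{sys.argv[2]}.png",c)
E
python3 look.py -.075 l1
```

```text
t 2.45 tcp [ 0.4937 -0.0141  0.0615] F [-0.5 -0.2 -0.5] w 0.0301
delta cm [-0.05 -1.38 -0.09] yaw -0.03
```

View pics/l1.png

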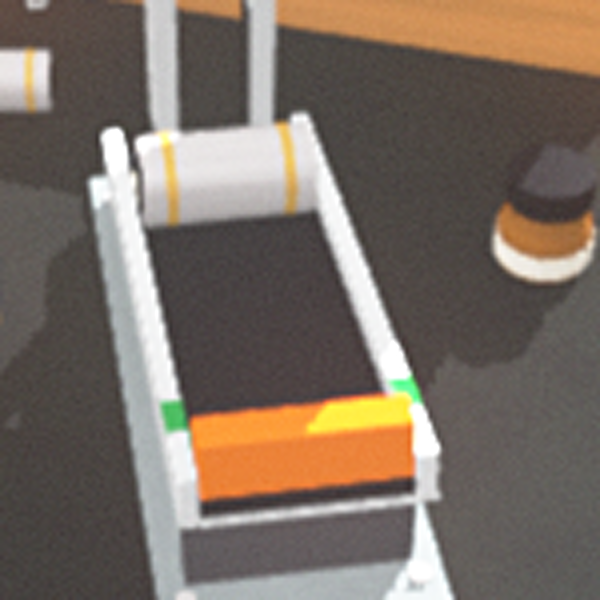

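The fingers are behind the sleeve and centred: the mid-line is near x=211 in the crop and the sleeve is at (228,170). Now I start the slow push along the slope, rising 0.14 mm for each mm forward.

Emit:
step_arm:
  targets:
    - {"grip": 3,"linear": [0,-0.3,-0.1],"yaw": 0}
    - {"grip": 3,"linear": [0,-0.3,-0.04],"yaw": 0}
    - {"grip": 3,"linear": [0,-0.3,-0.04],"yaw": 0}
    - {"grip": 3,"linear": [0,-0.3,-0.04],"yaw": 0}
    - {"grip": 3,"linear": [0,-0.3,-0.04],"yaw": 0}
    - {"grip": 3,"linear": [0,-0.3,-0.04],"yaw": 0}
    - {"grip": 3,"linear": [0,-0.3,-0.04],"yaw": 0}
    - {"grip": 3,"linear": [0,-0.3,-0.04],"yaw": 0}

```text
clock: 3.17
ee_pos: [0.5185, -0.0031, 0.0676]
ee_rot: [-0.002, 0.843, -0.538, 0.0]
wrist_force: [-0.1, 0.6, 1.5]
width: 0.03
```

```bash
python3 look.py -.075 l2
```

```text
t 3.1667 tcp [ 0.5185 -0.0031  0.0676] F [-0.1  0.6  1.5] w 0.03
delta cm [-0.09  1.34  0.51] yaw -0.02
```

View pics/l2.png

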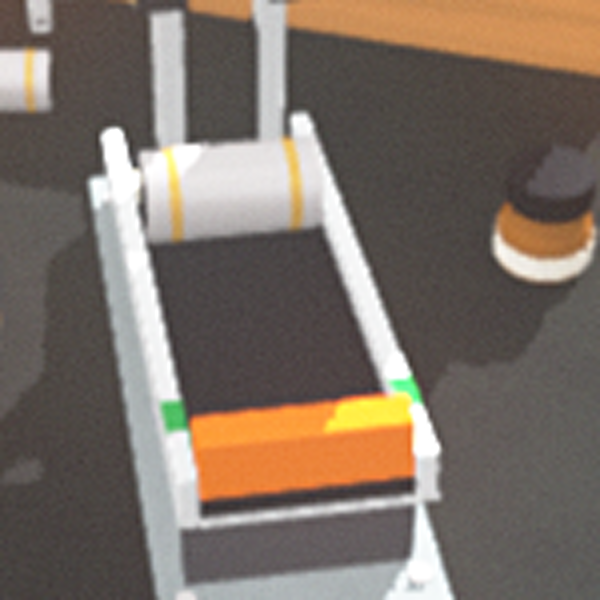

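The sleeve has left the lugs and is staying square: its lower edge in the crop moved from y=225 to about 240. The tool is drifting about 3 mm high, so I'm reducing the rise per row.

Emit:
step_arm:
  targets:
    - {"grip": 3,"linear": [0,-0.3,0.05],"yaw": 0}
    - {"grip": 3,"linear": [0,-0.3,0.02],"yaw": 0}
    - {"grip": 3,"linear": [0,-0.3,0.02],"yaw": 0}
    - {"grip": 3,"linear": [0,-0.3,0.02],"yaw": 0}
    - {"grip": 3,"linear": [0,-0.3,0],"yaw": 0}
    - {"grip": 3,"linear": [0,-0.3,0],"yaw": 0}
    - {"grip": 3,"linear": [0,-0.3,0],"yaw": 0}
    - {"grip": 3,"linear": [0,-0.3,0],"yaw": 0}

```text
clock: 3.88
ee_pos: [0.5426, 0.0082, 0.0663]
ee_rot: [-0.002, 0.843, -0.538, -0.0]
wrist_force: [-0.0, 0.8, -0.1]
width: 0.0298
```

```bash
python3 look.py -.035 l3
```

```text
t 3.8833 tcp [0.5426 0.0082 0.0663] F [-0.   0.8 -0.1] w 0.0298
delta cm [-0.09  0.04 -0.16] yaw -0.02
```

View pics/l3.png

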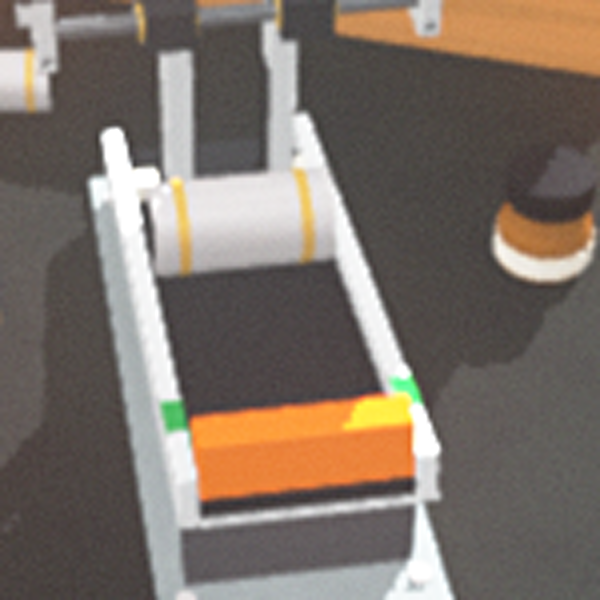

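It's moving up evenly, with the sleeve at (243,222) in the crop and the tool 1.6 mm low. Continuing.

Emit:
step_arm:
  targets:
    - {"grip": 3,"linear": [0,-0.3,-0.08],"yaw": 0}
    - {"grip": 3,"linear": [0,-0.3,-0.05],"yaw": 0}
    - {"grip": 3,"linear": [0,-0.3,-0.05],"yaw": 0}
    - {"grip": 3,"linear": [0,-0.3,-0.04],"yaw": 0}
    - {"grip": 3,"linear": [0,-0.3,-0.04],"yaw": 0}
    - {"grip": 3,"linear": [0,-0.3,-0.04],"yaw": 0}
    - {"grip": 3,"linear": [0,-0.3,-0.04],"yaw": 0}
    - {"grip": 3,"linear": [0,-0.3,-0.04],"yaw": 0}

```text
clock: 4.6
ee_pos: [0.5668, 0.0194, 0.0706]
ee_rot: [-0.002, 0.843, -0.538, -0.0]
wrist_force: [-0.3, 0.4, 0.6]
width: 0.0301
```

```bash
python3 look.py -.01 l4
```

```text
t 4.6 tcp [0.5668 0.0194 0.0706] F [-0.3  0.4  0.6] w 0.0301
delta cm [-0.09  0.23 -0.08] yaw -0.02
```

Emit:
step_arm:
  targets:
    - {"grip": 3,"linear": [0,-0.3,-0.08],"yaw": 0}
    - {"grip": 3,"linear": [0,-0.3,-0.05],"yaw": 0}
    - {"grip": 3,"linear": [0,-0.3,-0.05],"yaw": 0}
    - {"grip": 3,"linear": [0,-0.3,-0.04],"yaw": 0}
    - {"grip": 3,"linear": [0,-0.3,-0.04],"yaw": 0}
    - {"grip": 3,"linear": [0,-0.3,-0.04],"yaw": 0}
    - {"grip": 3,"linear": [0,-0.3,-0.04],"yaw": 0}
    - {"grip": 3,"linear": [0,-0.3,-0.04],"yaw": 0}

```text
clock: 5.32
ee_pos: [0.591, 0.0306, 0.0749]
ee_rot: [-0.002, 0.843, -0.538, 0.0]
wrist_force: [-0.0, 0.9, 0.3]
width: 0.0303
```

```bash
python3 look.py .018 l5
```

```text
t 5.3167 tcp [0.591  0.0306 0.0749] F [-0.   0.9  0.3] w 0.0303
delta cm [-0.09  0.12 -0.04] yaw -0.02
```

View pics/l5.png

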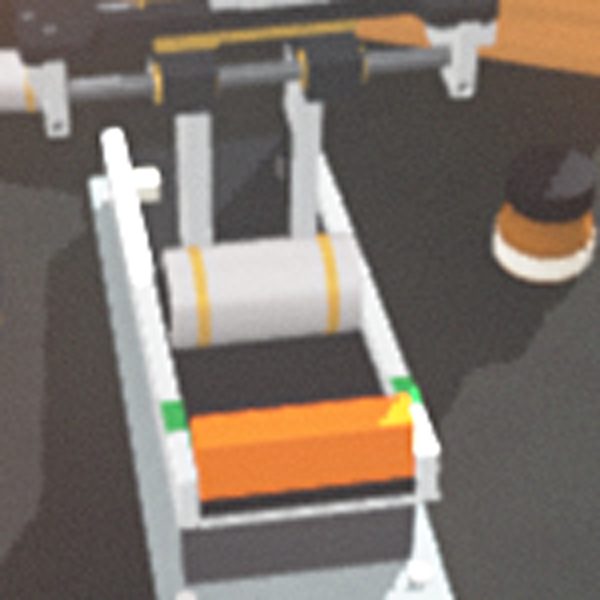

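The sleeve is at about x=+17 mm in the deck frame, square across it at (265,290) in the crop, and the fingers are tight behind it. Continuing.

Emit:
step_arm:
  targets:
    - {"grip": 3,"linear": [0,-0.3,-0.08],"yaw": 0}
    - {"grip": 3,"linear": [0,-0.3,-0.04],"yaw": 0}
    - {"grip": 3,"linear": [0,-0.3,-0.04],"yaw": 0}
    - {"grip": 3,"linear": [0,-0.3,-0.04],"yaw": 0}
    - {"grip": 3,"linear": [0,-0.3,-0.04],"yaw": 0}
    - {"grip": 3,"linear": [0,-0.3,-0.04],"yaw": 0}
    - {"grip": 3,"linear": [0,-0.3,-0.04],"yaw": 0}
    - {"grip": 3,"linear": [0,-0.3,-0.04],"yaw": 0}

```text
clock: 6.03
ee_pos: [0.6152, 0.0419, 0.0789]
ee_rot: [-0.002, 0.843, -0.538, -0.0]
wrist_force: [-0.7, 0.0, 0.7]
width: 0.0302
```

Emit:
step_arm:
  targets:
    - {"grip": 3,"linear": [0,-0.3,-0.06],"yaw": 0}
    - {"grip": 3,"linear": [0,-0.3,-0.04],"yaw": 0}
    - {"grip": 3,"linear": [0,-0.3,-0.04],"yaw": 0}
    - {"grip": 3,"linear": [0,-0.3,-0.04],"yaw": 0}
    - {"grip": 3,"linear": [0,-0.3,-0.04],"yaw": 0}
    - {"grip": 3,"linear": [0,-0.3,-0.04],"yaw": 0}

```text
clock: 6.53
ee_pos: [0.6333, 0.0503, 0.0818]
ee_rot: [-0.002, 0.843, -0.538, -0.0]
wrist_force: [-0.1, 0.7, -0.2]
width: 0.03
```

```bash
python3 look.py .065 l6
```

```text
t 6.5333 tcp [0.6333 0.0503 0.0818] F [-0.1  0.7 -0.2] w 0.03
delta cm [-0.08  0.13 -0.  ] yaw -0.02
```

View pics/l6.png

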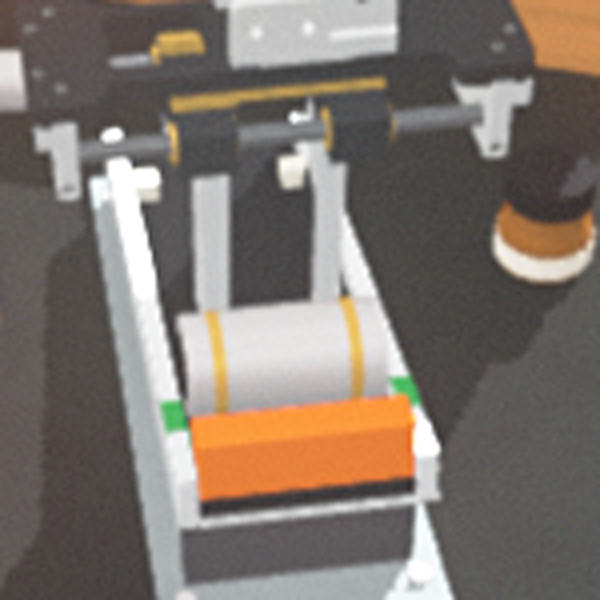

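The sleeve is just short of the groove, x≈+65 mm, still square. Now the last stretch, in smaller steps.

Emit:
step_arm:
  targets:
    - {"grip": 3,"linear": [0,-0.25,-0.05],"yaw": 0}
    - {"grip": 3,"linear": [0,-0.25,-0.03],"yaw": 0}
    - {"grip": 3,"linear": [0,-0.25,-0.03],"yaw": 0}
    - {"grip": 3,"linear": [0,-0.25,-0.03],"yaw": 0}
    - {"grip": 3,"linear": [0,-0.25,-0.03],"yaw": 0}
    - {"grip": 3,"linear": [0,-0.2,-0.03],"yaw": 0}

```text
clock: 7.08
ee_pos: [0.6481, 0.0572, 0.0841]
ee_rot: [-0.002, 0.843, -0.538, 0.0]
wrist_force: [-0.0, 0.6, -0.3]
width: 0.0298
```

```bash
python3 look.py .085 l7
```

```text
t 7.0833 tcp [0.6481 0.0572 0.0841] F [-0.   0.6 -0.3] w 0.0298
delta cm [-0.08 -0.22 -0.05] yaw -0.02
```

View pics/l7.png

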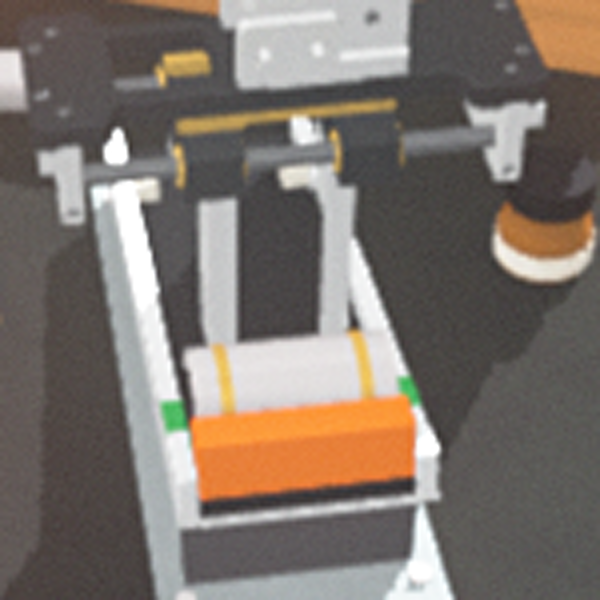

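Emit:
step_arm:
  targets:
    - {"grip": 3,"linear": [0,-0.2,-0.04],"yaw": 0}
    - {"grip": 3,"linear": [0,-0.2,-0.03],"yaw": 0}

```text
clock: 7.3
ee_pos: [0.6513, 0.0588, 0.0846]
ee_rot: [-0.001, 0.843, -0.538, -0.001]
wrist_force: [-14.3, -6.8, 2.5]
width: 0.03
```

```bash
python3 look.py .085 l8
python3 - <<'E'
from h import *
# predicted sleeve outline (scene crop), bias corrected using stop's own pixels
p=np.load("deck.npy")
I=cv2.imread("pics/l8.png")
ps=np.array([(155,365),(373,346),(152,338),(370,317)])/4+[290,190]
b=(ps-proj("scene",d2w(p,np.array([(123.5,-40.5,26),(123.5,40.5,26),(105.5,-40.5,26),(105.5,40.5,26)])/1e3))).mean(0);print(b)
for s,z,c in((85,17.5,(0,0,255)),(77,20,(255,0,0))):
  for y in(38,-38):
    q=proj("scene",d2w(p,np.array([(s+20*np.cos(t),y,z+20*np.sin(t)) for t in np.linspace(0,6.3,40)])/1e3))+b
    cv2.polylines(I,[((q-[280,170])*4+1.5).astype(int).reshape(-1,1,2)],True,c,1)
cv2.imwrite("pics/l8o.png",I)
E
```

```text
t 7.3 tcp [0.6513 0.0588 0.0846] F [-14.3  -6.8   2.5] w 0.03
delta cm [-0.08  0.14 -0.01] yaw -0.01
[1.84063487 1.58015258]
```

View pics/l8o.png

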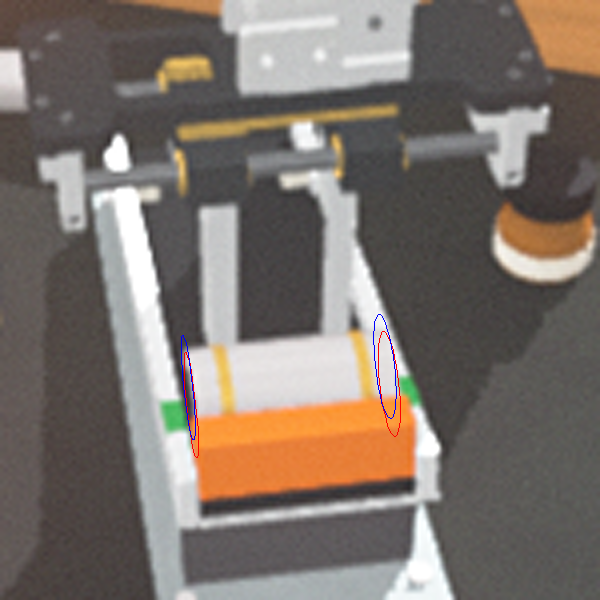

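A contact force of about 16 N came on, so the sleeve is against the stop. Its upper edge also matches the seated outline (red). I'll back straight off downhill, then rise.

Emit:
step_arm:
  targets:
    - {"grip": 3,"linear": [0,0.2,0],"yaw": 0}
    - {"grip": 3,"linear": [0,0.3,0],"yaw": 0}
    - {"grip": 3,"linear": [0,0.5,0],"yaw": 0}
    - {"grip": 3,"linear": [0,0.5,-0.2],"yaw": 0}
    - {"grip": 3,"linear": [0,0.5,-0.5],"yaw": 0}
    - {"grip": 3,"linear": [0,0.5,-1],"yaw": 0}
    - {"grip": 3,"linear": [0,0.5,-2],"yaw": 0}
    - {"grip": 3,"linear": [0,0.5,-2.5],"yaw": 0}

```text
clock: 8.02
ee_pos: [0.6148, 0.0425, 0.1452]
ee_rot: [0.001, 0.843, -0.538, -0.004]
wrist_force: [-0.5, 0.2, -0.4]
width: 0.03
```

Emit:
step_arm:
  targets:
    - {"grip": 3,"linear": [0,3,-3],"yaw": 0}
    - {"grip": 3,"linear": [0,3.5,-3],"yaw": 0}
    - {"grip": 3,"linear": [2,3.5,-2],"yaw": 0}
    - {"grip": 3,"linear": [2,3.5,0],"yaw": 0}
    - {"grip": 3,"linear": [2,3.5,0],"yaw": 0}
    - {"grip": 3,"linear": [2,3.5,0],"yaw": 0}
    - {"grip": 3,"linear": [2,3.5,0],"yaw": 0}
    - {"grip": 3,"linear": [2,3.5,0],"yaw": 0}

```text
clock: 8.68
ee_pos: [0.416, -0.1797, 0.2354]
ee_rot: [-0.002, 0.845, -0.534, 0.005]
wrist_force: [0.8, -1.1, -0.2]
width: 0.0299
```

```bash
python3 look.py .085 l9
python3 - <<'E'
from h import *
I=arm.read_camera("top")[:,:,::-1]
cv2.imwrite("pics/t9.png",I)
E
```

```text
t 8.6833 tcp [ 0.416  -0.1797  0.2354] F [ 0.8 -1.1 -0.2] w 0.0299
delta cm [-11.63 -31.21  15.29] yaw 0.48
```

View pics/l9.png

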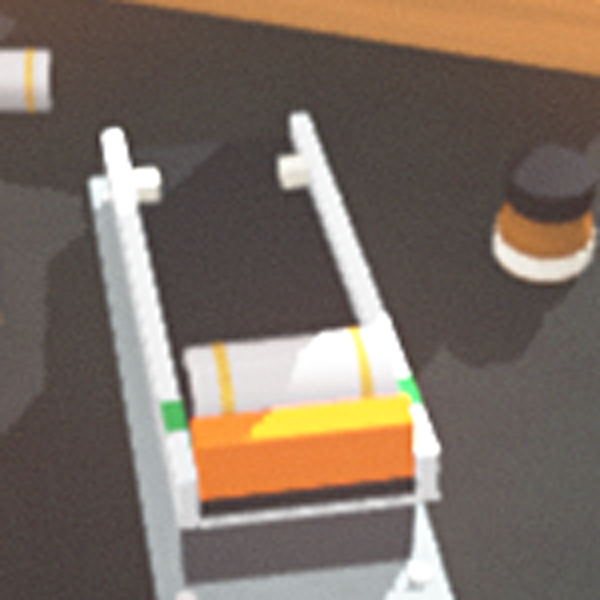

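View pics/t9.png

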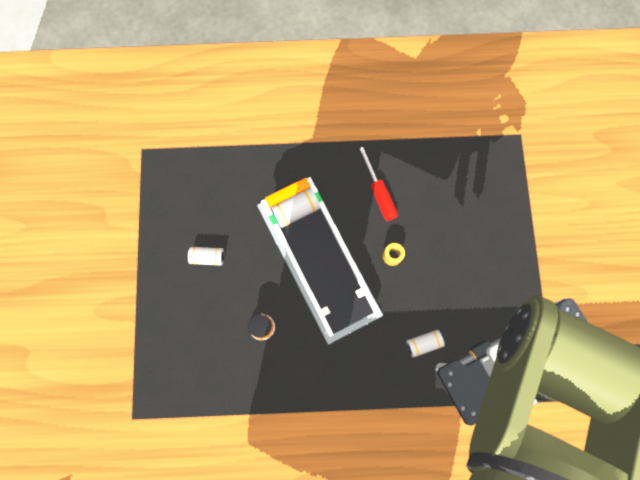

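The sleeve stays put in the groove at (295,207) in the top view, against the stop and square. The jar (262,327), ring (394,254) and driver (380,185) are unmoved, and the arm is clear. I'll let the arm settle, then hand in.

Emit:
step_arm:
  targets:
    - {"grip": 3,"linear": [0,0,0],"yaw": 0}
    - {"grip": 3,"linear": [0,0,0],"yaw": 0}
    - {"grip": 3,"linear": [0,0,0],"yaw": 0}

```text
clock: 9.03
ee_pos: [0.4144, -0.1822, 0.2376]
ee_rot: [-0.002, 0.843, -0.538, 0.007]
wrist_force: [0.0, 0.9, 0.5]
width: 0.0302
```

```bash
python3 -c "
from station import arm
print(arm.close_job())"
```

```text
the job is handed in; nothing more can be done
None
```

I pushed the sleeve up the slope with the sides of both fingers, held 30 mm apart, at about 35 mm/s. It dropped into the green groove against the orange stop. I then backed the fingers off downhill, moved the arm clear and handed the job in at about 9 s; no verdict was reported.

- **Seating:** the wrist force rose to about 16 N when the sleeve met the stop. After the arm withdrew, both cameras showed it lying square in the groove and staying there.
- **Bystanders:** the jar, ring and screwdriver are at the same pixels in the top view as at the start.
- **Disagreement:** the deck position I fitted from the two cameras left a roughly constant offset of about 2 px per camera, around 3 mm. I took this as calibration bias. The final sleeve position is therefore judged from the contact force and the pictures, not measured to the millimetre.

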